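Weigh out a batch of lock barrels from the feed track

ROBOT

A 6-joint arm with a two-finger parallel gripper is mounted at the origin on the work surface. World frame = base frame: x ahead of the robot, y to its left, z up, the work surface at z = 0. Lengths are in m, angles in degrees, forces in N, time in s.
With the tool pointing down it reaches from about 0.275 to 0.825 m from the base axis. Payload 4.9 kg.
Tool frame: the origin (TCP) lies midway between the tips of the shut fingers; the grasp point (between the pads) lies behind it (robot.grip_point_offset is the z of the grasp point in the tool frame, in m); z points along the fingers, y is the line along which they close (so a half turn about z gives the same grasp; the last joint's range is limited). The gripper opens to 85 mm and grips with 20 to 120 N. Pads are 22 mm wide; open, the fingers measure 114 mm over their backs; the gripper's body (76 mm by 85 mm) begins 54 mm behind the grasp point. The pads swing forward as they close: fully open they stand 13 mm farther back than shut.
Start: joints at [57.685, 18.69, -11.035, 60.275, 0, 82.311], TCP at [0.229, 0.5, 0.231] pointing down, gripper open.
Joint ranges: [-152.03, 152.03], [-55.5, 102.48], [-74.3, 77.21], [-110.64, 120.58], [-84.22, 78.4], [-180, 180]. Speed limits (degrees/s): [147.25, 147.25, 180, 180, 180, 180].

INTERFACE

Orientations are given as [roll, pitch, yaw] about the fixed x, y, z axes, in that order (R = Rz(yaw) Ry(pitch) Rx(roll)).
In Python, from rig import robot, get_image, trace gives the robot as it stands. The module is installed in compiled form; this text tells all that it offers.
- The arm moves only by the tool servo_tool, never from a script. Its argument "increments" is a list of rows, each a list of 7 numbers: the closure, from -1 (fully open) to 1 (shut), then the shift along the world's x, y, z as a fraction of full scale, then the turn, a rotation vector about the world's x, y, z as a fraction of full scale. In form: [[claw, tx, ty, tz, ax, ay, az], ...]. A call has 1 to 20 rows; each row shifts and turns the commanded pose from where the row before left it; what a row does not reach is not made up. Full scale, the value 1, is 500 mm for a shift and 6 degrees for a turn. A row lasts 1/8 s, in which the tool goes at most 62.5 mm and 10.7 degrees, less where a joint would pass 70% of its speed; a pose out of reach is approached as far as the arm can. A call with a number of a shift or a turn outside -1 to 1 is refused whole. A call with a gripper value outside its range is refused whole. The fingers move at their own pace and stop on an object; the grip force is fixed at half the most. Time passes only in rows, so rows that do not move let the fingers close. It gives the time, the measured TCP pose, the force, the opening and the grip force at its end, in the units of the state.
- robot.observe(): the state, without advancing time (a new reading comes with each control period).
- get_image(name): name is "scene" or "top" or "wrist"; returns a dict with "frame" (480x640x3 uint8, red, green, blue), "z_map" (480x640 float32, m along the optical axis (not along the pixel's ray), 0 where there is no reading), "mtx" (3x3 intrinsics, pixels), "rvec" (rotation vector, rad) and "tvec" (3), from world to camera coordinates, as OpenCV has them; the wrist camera has in their place "T_tool_cam" (4x4, takes a point from camera to tool coordinates, whose origin is the TCP and whose axes are the flange's). Camera axes: x right, y down, z forward; pixel columns grow to the right and rows downward; lengths in m; the calibration is good to about 2 mm. A picture is of the moment at which its call begins: read the wrist's pose just before it.
- robot.job_done(): hands the job in; it is judged then, once.
Trained networks look in a picture, given as the dict that the camera call returned (one of the last four; its "shot" number tells which), for a name from the list of things; names that differ only in an ending like _2 or _b are one class to them, and where a whole thing is asked for, a point or a joint stands for the part that bears it (a point fixed in the world has none). Each returns a list of dicts, best first, with "conf" (0 to 1); they miss things now and then, are a little off and sometimes report something else, mostly with a low value. They report only what shows in the picture. A call takes as long as a camera call. They do not tell look-alikes from the thing itself.
- trace(thing, picture): "pixels" (480x640 bool, what is visible of it) and "pixel" ([column, row] in pixels, amid what is visible of it).
The state is a dict: "clock": time; "joint_pos": joint angles; "qvel": joint speeds; "joint_torque": joint torques, N m; "ee_pos": TCP position; "eef_rot": TCP orientation; "wrist_force": force on the tool from outside, world axes, zero at the start; "wrist_torque": the same for the moment, N m; "gripper_width": finger opening in m; "gripper_force": force on a finger pad.
Only numpy, scipy, OpenCV 4.12 (cv2) and the standard library are available. Lean on these libraries where they do the work, as an engineer would, in place of code of your own. Each camera call takes 0.05 s, during which the arm holds its last target. There are 200 camera calls.

TASK

Put all the rectangular steel test weights from the scale pan back into their wooden tray, and make up the batch: add brass barrels from the sloped feed track to the pan until the scale's pointer stands still between its two tabs with only barrels in the pan. Always take the barrel that lies at the track's stop, letting the next one roll down, and never one from higher up; leave the spare barrels on the track, none lying about, and the other things on the bench alone.

Things in the scene. Friction and masses are not known exactly. Their poses are not given: they have to be found in the camera images.
- barrel1: Brass lock barrel, a round bar with a thick round flange at each end: 62 mm long, flanges 34 mm diameter and 14 mm long, waist 24 mm diameter; about 0.25 kg (each within 4 %). Origin at its centre, its own x along its length. Its flat ends can be gripped lengthwise from above (62 mm). Starts lying across the feed track.
- barrel2: Brass lock barrel, a round bar with a thick round flange at each end: 62 mm long, flanges 34 mm diameter and 14 mm long, waist 24 mm diameter; about 0.25 kg (each within 4 %). Origin at its centre, its own x along its length. Its flat ends can be gripped lengthwise from above (62 mm). Starts lying across the feed track.
- barrel3: Brass lock barrel, a round bar with a thick round flange at each end: 62 mm long, flanges 34 mm diameter and 14 mm long, waist 24 mm diameter; about 0.25 kg (each within 4 %). Origin at its centre, its own x along its length. Its flat ends can be gripped lengthwise from above (62 mm). Starts lying across the feed track.
- barrel4: Brass lock barrel, a round bar with a thick round flange at each end: 62 mm long, flanges 34 mm diameter and 14 mm long, waist 24 mm diameter; about 0.25 kg (each within 4 %). Origin at its centre, its own x along its length. Its flat ends can be gripped lengthwise from above (62 mm). Starts lying across the feed track.
- barrel5: Brass lock barrel, a round bar with a thick round flange at each end: 62 mm long, flanges 34 mm diameter and 14 mm long, waist 24 mm diameter; about 0.25 kg (each within 4 %). Origin at its centre, its own x along its length. Its flat ends can be gripped lengthwise from above (62 mm). Starts lying across the feed track.
- barrel6: Brass lock barrel, a round bar with a thick round flange at each end: 62 mm long, flanges 34 mm diameter and 14 mm long, waist 24 mm diameter; about 0.25 kg (each within 4 %). Origin at its centre, its own x along its length. Its flat ends can be gripped lengthwise from above (62 mm). Starts lying across the feed track.
- barrel7: Brass lock barrel, a round bar with a thick round flange at each end: 62 mm long, flanges 34 mm diameter and 14 mm long, waist 24 mm diameter; about 0.25 kg (each within 4 %). Origin at its centre, its own x along its length. Its flat ends can be gripped lengthwise from above (62 mm). A leftover, starts lying in a lane of the scale pan (may be absent).
- weight1: Plain rectangular steel test weight 60 x 24 x 24 mm (x, y, z), about 0.25 kg. Origin at its centre, x along its length. Starts standing in a lane of the scale pan, length along the lane (may be absent).
- weight2: Plain rectangular steel test weight 60 x 24 x 24 mm (x, y, z), about 0.25 kg. Origin at its centre, x along its length. Starts standing in a lane of the scale pan, length along the lane (may be absent).
- weight3: Plain rectangular steel test weight 60 x 24 x 24 mm (x, y, z), about 0.25 kg. Origin at its centre, x along its length. Starts standing in a lane of the scale pan, length along the lane (may be absent).
- weight4: Plain rectangular steel test weight 60 x 24 x 24 mm (x, y, z), about 0.25 kg. Origin at its centre, x along its length. Starts standing in a lane of the scale pan, length along the lane (may be absent).
- wtray: Loose open wooden tray for the test weights, 160 x 160 mm outside, 26 mm high, walls and floor 6 mm thick, 0.7 kg. Origin at the centre of its underside, x and y along its sides. Four weights fit side by side with their lengths along x, about 36 mm apart in y.
- track: Feed track fixed to the bench: one rail 30 mm wide, 250 mm long, climbing along the track's own +y at 0.16 rad from a stop plate at its low end; 140 mm high at most. Barrels lie across it (length along track x), flanges outside the rail, touching, pitch 34 mm, and roll to the stop by themselves. Beside their ends only an 8 mm foot plate, 80 mm wide. Origin on the bench below the stop.
- track_stop (a point): Centre of a barrel that rests against the track's stop, about 87 mm above the bench; axes as the track's.
- scale: Sprung scale, fixed to the bench: green base 150 x 200 x 36 mm with the pan above it and an upright post (150 mm high) 110 mm to its own +x. Origin on the bench under the pan's centre; x along the pan's lanes, y across them.
- pan_mid (a point): Centre of the pan's floor (top face), 130 mm above the bench when empty; moves down with the pan; axes as the scale's. Pan 156 mm (x) by 222 mm (y), rims 8 mm high at its x ends, 14 mm at its y ends. Ribs 5 mm high along x part the floor into five lanes at y = -84, -42, 0, 42, 84 mm, one piece to a lane, length along x.
- pan (a joint): How far the pan has sunk, m: 0 empty, straight down, about 0.010 per brass barrel or test weight (stiffness 245 N/m, hard stop at 0.078). The pointer stands midway between the two tabs at 0.050.
- pointer (a point): End of the white pointer on the pan (3 mm thick), beside the post on the far side of the scale; sinks with the pan.
- tabs_mid (a point): Midway between the two fixed steel tabs on the post (13 mm clear gap), the height at which the pointer must stand.
- padlock: Bystander: padlock, body 45 x 60 x 24 mm, lying flat. Leave alone.
- oilcan: Bystander: grey oil can, 64 mm diameter, 150 mm high, standing. Leave alone.
- driver: Bystander: screwdriver lying on the bench. Leave alone.
- wbrush: Bystander: hand brush lying on the bench. Leave alone.
Things that resemble listed ones, but are neither listed nor needed, are in the scene too. What is shaped like the barrel1 but green is not meant.

How it is judged:
By the outcome, as a careful person would: the job done as asked, in the order asked, and still so for the second after the job is handed in, with the robot touching nothing.
Of barrel7, weight1, weight2, weight3, weight4 only 3 to 4 are there at a start; the rules pass over those that are not, and their reading is None.
At some moment in a run one of wtray may be knocked a few centimetres aside while the robot is not near it.
Once in a run the grip may slacken for a moment while it holds something.
It also fails if it takes over 210 s, if anything falls off the work surface, if the arm or the gripper's body presses on something with over 40 N, if the wrist force passes 120 N, or if a joint passes its speed limit or range.

## Working session

There is one attempt and no reset: what is moved stays moved. The work goes in short steps, Python scripts to look and compute and a tool call to move; the robot and the scene stay as the last step left them, time stands still between calls to the robot, and variables do not carry over. Pictures are saved under pics/ and viewed, at most 14 in all, crops included, and the job is handed in when it is done.

Besides the shell and the picture viewer there is one more tool, called after "Call:" as name(argument=value, ...) on one line, values as JSON. servo_tool: Moves the arm, as the interface text tells. Shift numbers are shares of 500 mm and turn numbers shares of 6 degrees, none past 1 either way. Its arguments: {"type":"object","properties":{"increments":{"type":"array","items":{"type":"array","items":{"type":"number"}}}},"required":["increments"]}

```bash
mkdir -p pics; cat > h.py <<'E'
import numpy as np,cv2
from rig import robot,get_image,trace
from scipy.spatial.transform import Rotation as R
def cam(im):
    """world_T_cam"""
    T=np.eye(4)
    if 'T_tool_cam' in im:
        s=im['state']; T[:3,:3]=R.from_euler('xyz',s['eef_rot'],degrees=True).as_matrix(); T[:3,3]=s['ee_pos']
        return T@np.array(im['T_tool_cam'])
    Rm=cv2.Rodrigues(np.array(im['rvec'],float))[0]; T[:3,:3]=Rm.T; T[:3,3]=-Rm.T@np.ravel(im['tvec']); return T
def shot(n):
    s=robot.observe(); im=get_image(n); im['state']=s; return im
def cloud(im):
    K=np.array(im['mtx']);z=im['z_map'];v,u=np.mgrid[:480,:640]
    p=np.stack([(u-K[0,2])/K[0,0]*z,(v-K[1,2])/K[1,1]*z,z],-1)
    T=cam(im); w=p@T[:3,:3].T+T[:3,3]; w[z==0]=np.nan; return w
def save(im,f,crop=None,k=1):
    a=im['frame'][...,::-1]
    if crop: a=a[crop[1]:crop[3],crop[0]:crop[2]]
    cv2.imwrite('pics/'+f,cv2.resize(a,None,fx=k,fy=k,interpolation=cv2.INTER_CUBIC) if k!=1 else a)
E
python3 - <<'E'
from h import *
print(robot.grip_point_offset, robot.observe())
for n in ('scene','top'):
    im=shot(n); save(im,n+'0.png'); T=cam(im); print(n,T[:3,3].round(3),T[:3,2].round(2))
    np.save(n+'0.npy',cloud(im))
    for t in ('barrel1','weight1','wtray','track','scale','pan_mid','pointer'):
        print(t,[(np.round(d['pixel']).astype(int).tolist(),round(d['conf'],2)) for d in trace(t,im)])
E
```

```text
-0.0187 {'clock': 0.0, 'joint_pos': array([ 5.76835551e+01,  1.87331482e+01, -1.10915597e+01,  6.02732751e+01,
       -1.73218944e-04,  8.23121042e+01]), 'qvel': array([ 0.02408836,  0.07494615, -0.08435705,  0.00716947,  0.04276419,
        0.11135132]), 'joint_torque': array([ 3.44380669e-04, -4.43403196e+01,  2.62437558e+01,  1.54835125e-02,
        1.42470349e-04,  9.50111030e-06]), 'ee_pos': array([0.22887663, 0.49948967, 0.23049556]), 'eef_rot': array([-1.79902875e+02, -1.29361774e-02,  1.55371440e+02]), 'wrist_force': array([-0.43674306, -0.68848245, -0.62768816]), 'wrist_torque': array([ 0.01188377, -0.07724303, -0.02703248]), 'gripper_force': 0.0, 'gripper_width': 0.08551454609041965}
scene [1.049 0.359 0.739] [-0.57 -0.38 -0.73]
barrel1 [([426, 285], 0.89), ([507, 304], 0.89), ([525, 306], 0.89), ([484, 294], 0.86), ([446, 284], 0.8), ([464, 293], 0.8), ([304, 216], 0.72), ([400, 361], 0.58)]
weight1 [([342, 228], 0.97), ([425, 286], 0.73), ([285, 211], 0.65)]
wtray [([211, 190], 0.65)]
track [([497, 329], 0.76), ([304, 214], 0.16)]
scale [([301, 244], 0.71)]
pan_mid [([308, 226], 0.79)]
pointer [([308, 227], 0.96), ([526, 306], 0.16)]
top [0.384 0.028 1.064] [ 0.15  0.03 -0.99]
barrel1 [([352, 232], 0.96), ([220, 236], 0.94), ([231, 192], 0.88), ([160, 247], 0.83), ([188, 239], 0.79), ([202, 238], 0.7), ([193, 257], 0.2)]
weight1 [([312, 232], 0.68), ([368, 225], 0.59), ([220, 237], 0.31)]
wtray [([472, 251], 0.97)]
track [([192, 257], 0.84), ([368, 226], 0.22)]
scale [([343, 225], 0.89)]
pan_mid [([369, 228], 0.58), ([346, 229], 0.57), ([288, 147], 0.52)]
pointer [([342, 230], 0.75), ([344, 226], 0.24)]
```

View pics/scene0.png

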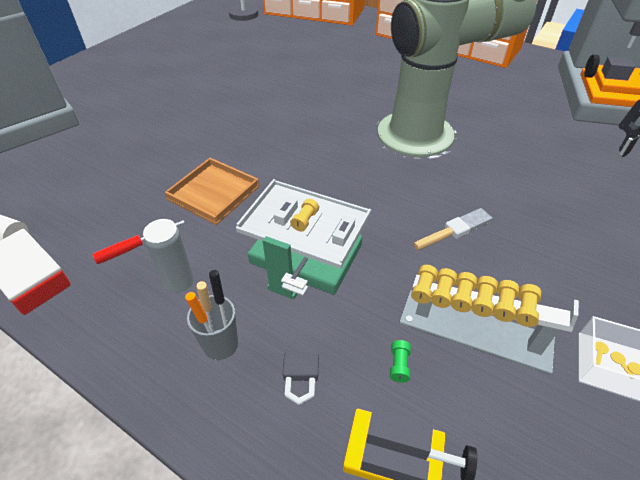

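View pics/top0.png

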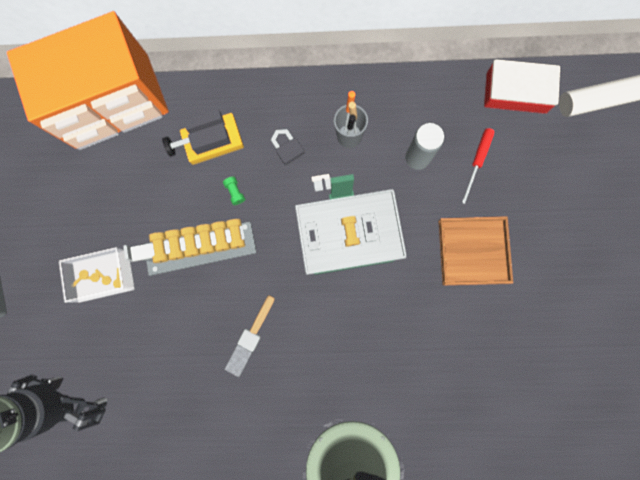

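The scene shows the tray at (211,190), and the pan at (305,222) with two weights and a barrel. The track has six brass barrels, (426,285) to (525,306). The green look-alike is at (400,361), so it isn't meant. In the top view the pan pieces are at (312,236), (351,232) and (369,228), the tray at (475,250), and the barrels run from x=158 to 237.

```bash
python3 - <<'E'
from h import *
t=np.load('top0.npy'); s=np.load('scene0.npy')
def P(c,u,v): return np.nanmedian(c[v-1:v+2,u-1:u+2].reshape(-1,3),0).round(3).tolist()
for n,pts in dict(barr=[(158,247),(172,244),(188,242),(203,239),(219,236),(236,233)],railL=[(140,252)],pieces=[(312,236),(312,228),(351,232),(369,228)],pan=[(330,235),(385,225)],tray=[(475,250)],corn=[(300,203),(394,193),(404,257),(307,271)],tc=[(443,219),(508,219),(511,283),(442,283)]).items():
    print(n,[P(t,*p) for p in pts])
for n,pts in dict(barr=[(426,283),(525,306)],end=[(575,315),(560,320)],pieces=[(285,211),(305,214),(343,230)],pan=[(325,218),(265,212)],tray=[(211,188)],ptr=[(300,272),(295,284)]).items():
    print(n,[P(s,*p) for p in pts])
a=cv2.imread('pics/scene0.png')[170:310,230:380]; b=cv2.imread('pics/scene0.png')[230:370,400:600]
cv2.imwrite('pics/c1.png',np.hstack([cv2.resize(a,None,fx=3,fy=3,interpolation=2),cv2.resize(b,None,fx=1.7,fy=3,interpolation=2)]))
E
```

```text
barr [[0.509, 0.413, 0.127], [0.515, 0.384, 0.122], [0.519, 0.351, 0.116], [0.526, 0.319, 0.112], [0.532, 0.284, 0.105], [0.539, 0.248, 0.1]]
railL [[0.5, 0.462, 0.11]]
pieces [[0.523, 0.075, 0.125], [0.541, 0.074, 0.124], [0.528, -0.01, 0.13], [0.537, -0.05, 0.125]]
pan [[0.528, 0.036, 0.101], [0.547, -0.088, 0.101]]
tray [[0.494, -0.314, 0.005]]
corn [[0.626, 0.109, 0.002], [0.618, -0.11, 0.114], [0.475, -0.128, 0.107], [0.448, 0.088, 0.111]]
tc [[0.569, -0.237, 0.027], [0.569, -0.402, -0.0], [0.413, -0.394, 0.003], [0.417, -0.231, 0.002]]
barr [[0.548, 0.255, 0.101], [0.524, 0.412, 0.127]]
end [[0.515, 0.479, 0.144], [0.51, 0.467, 0.113]]
pieces [[0.554, -0.043, 0.126], [0.543, -0.004, 0.129], [0.536, 0.078, 0.126]]
pan [[0.508, 0.02, 0.102], [0.558, -0.093, 0.102]]
tray [[0.488, -0.324, 0.005]]
ptr [[0.607, 0.025, 0.036], [0.669, 0.059, 0.093]]
```

View pics/c1.png

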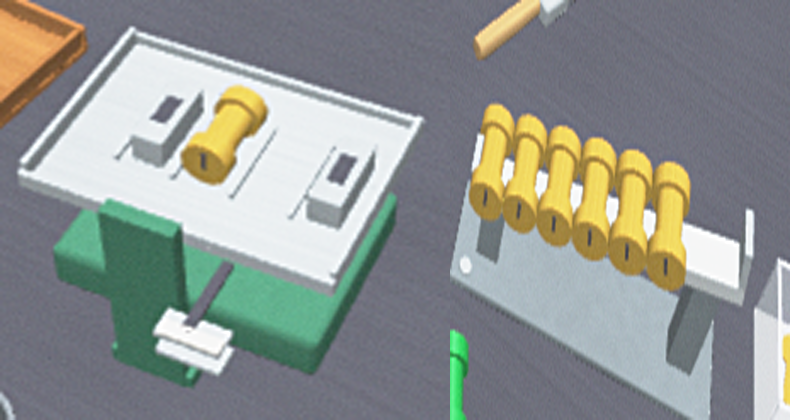

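The crop confirms the pieces: two grey plain weights in lanes +84 and −42, and a brass barrel in lane 0. The low end of the track, with the stop, is nearest the scale. The first barrel there is at scene (426,285).

```bash
cat >> h.py <<'E'
def rect(c,box,z):
    """min area rect of cloud points in xy box and z band -> centre, sizes, angle of long side, zmedian"""
    p=c.reshape(-1,3); p=p[~np.isnan(p).any(1)]
    m=(p[:,0]>box[0])&(p[:,0]<box[1])&(p[:,1]>box[2])&(p[:,1]<box[3])&(p[:,2]>z[0])&(p[:,2]<z[1])
    p=p[m]
    if len(p)<6: return None
    (c0,s,_)=r=cv2.minAreaRect((p[:,:2]*1000).astype(np.float32)); b=cv2.boxPoints(r)
    e=max(b[1]-b[0],b[2]-b[1],key=np.linalg.norm); a=np.degrees(np.arctan2(e[1],e[0]))
    return np.round(c0,1).tolist(),np.round(sorted(s),1).tolist(),round(float((a+180)%180),1),round(float(np.median(p[:,2])*1000),1),len(p)
E
python3 - <<'E'
from h import *
for n in('top','scene'):
    c=np.load(n+'0.npy'); print(n)
    print('wA',rect(c,(.48,.60,.055,.095),(.120,.132)))
    print('wB',rect(c,(.48,.60,-.075,-.028),(.120,.132)))
    print('b7',rect(c,(.48,.60,-.027,.02),(.115,.14)))
    print('pan',rect(c,(.42,.65,-.14,.12),(.097,.118)))
    print('tray',rect(c,(.38,.6,-.43,-.2),(.015,.032)))
    print('b1',rect(c,(.49,.6,.22,.264),(.08,.11)))
    print('row',rect(c,(.45,.6,.20,.44),(.08,.145)))
E
```

```text
top
wA ([525.4, 74.4], [23.9, 60.2], 8.2, 124.5, 295)
wB ([540.6, -50.5], [24.1, 59.5], 7.9, 124.4, 299)
b7 ([533.5, -8.8], [33.6, 62.1], 7.7, 129.3, 376)
pan ([549.1, -7.1], [184.1, 222.0], 97.7, 101.1, 5965)
tray ([493.5, -310.3], [160.2, 160.9], 89.9, 24.5, 833)
b1 ([539.8, 249.5], [33.5, 65.2], 4.9, 98.8, 386)
row ([523.9, 338.1], [63.5, 211.5], 100.4, 110.4, 2676)
scene
wA ([528.0, 74.3], [24.5, 60.7], 7.7, 126.1, 324)
wB ([542.5, -44.5], [37.1, 61.1], 5.9, 126.0, 292)
b7 ([535.6, -9.5], [34.4, 64.8], 7.8, 129.5, 465)
pan ([555.8, -7.1], [196.4, 223.8], 97.7, 102.8, 5720)
tray ([496.2, -311.8], [162.6, 165.8], 89.5, 23.8, 1025)
b1 ([542.1, 247.0], [33.8, 69.5], 179.9, 100.4, 603)
row ([526.4, 337.6], [65.8, 212.3], 100.1, 111.6, 4768)
```

Call:
servo_tool(increments=[[-1, 0.0596, -0.085, 0, 0, 0, -0.957], [-1, 0.0596, -0.085, 0, 0, 0, -0.957], [-1, 0.0596, -0.085, 0, 0, 0, -0.957], [-1, 0.0596, -0.085, 0, 0, 0, -0.957], [-1, 0.0596, -0.085, 0, 0, 0, -0.957], [-1, 0.0596, -0.085, 0, 0, 0, -0.957], [-1, 0.0596, -0.085, 0, 0, 0, -0.957], [-1, 0.0596, -0.085, 0, 0, 0, -0.957], [-1, 0.0596, -0.085, 0, 0, 0, -0.957], [-1, 0.0596, -0.085, 0, 0, 0, -0.957], [-1, 0, 0, 0, 0, 0, 0], [-1, 0, 0, 0, 0, 0, 0]])

```text
clock: 2.3
ee_pos: [0.5267, 0.0751, 0.2311]
eef_rot: [-180.0, -0.0, 98.0]
wrist_force: [0.1, 0.4, -0.0]
gripper_width: 0.0855
gripper_force: 0.0
```

```bash
python3 - <<'E'
from h import *
im=shot('wrist'); save(im,'w1.png'); c=cloud(im); s=im['state']; print(s['ee_pos'],s['eef_rot'],s['joint_pos'].round(1))
print('wA',rect(c,(.48,.60,.055,.095),(.118,.132)))
print('wB',rect(c,(.48,.60,-.075,-.030),(.118,.132)))
print('b7',rect(c,(.48,.60,-.027,.02),(.115,.14)))
print('pan',rect(c,(.42,.65,-.14,.12),(.097,.118)))
print('b1',rect(c,(.49,.6,.22,.268),(.08,.11)))
E
```

```text
[0.52671961 0.07508357 0.23106273] [-1.79952604e+02 -2.94404979e-02  9.79546415e+01] [  0.1  16.8 -13.7  59.5   0.   82.2]
wA ([519.2, 77.5], [36.4, 76.4], 2.2, 126.6, 4036)
wB ([542.1, -50.0], [25.2, 60.1], 8.0, 126.4, 3158)
b7 ([535.0, -8.1], [33.1, 62.3], 8.3, 130.7, 4194)
pan ([555.5, -3.3], [195.0, 216.6], 97.8, 102.8, 49546)
b1 None
```

View pics/w1.png

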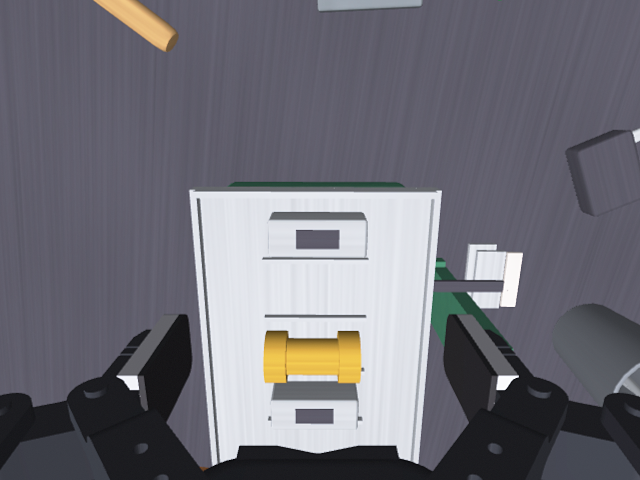

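Wrist view: the weights are at (318,238) and (315,410), with the barrel at (313,355) between them. The fingers straddle the pan lengthwise with room to spare. Grasping weight A now.

Call:
servo_tool(increments=[[-1, 0, -0.001, -0.065, 0, 0, 0], [-1, 0, 0, -0.065, 0, 0, 0], [-1, 0, 0, -0.065, 0, 0, 0], [-1, 0, 0, -0.065, 0, 0, 0], [-1, 0, 0, 0, 0, 0, 0], [1, 0, 0, 0, 0, 0, 0], [1, 0, 0, 0, 0, 0, 0], [1, 0, 0, 0, 0, 0, 0], [1, 0, 0, 0, 0, 0, 0], [1, 0, 0, 0, 0, 0, 0]])

```text
clock: 3.6
ee_pos: [0.5278, 0.0745, 0.1017]
eef_rot: [179.9, 0.0, 98.0]
wrist_force: [0.8, 0.6, 0.0]
gripper_width: 0.0583
gripper_force: 70.9
```

Call:
servo_tool(increments=[[1, 0, 0, 0.04, 0, 0, 0], [1, 0, 0, 0.08, 0, 0, 0], [1, 0, 0, 0.1, 0, 0, 0], [1, -0.0094, -0.1025, 0.02, 0, 0, -0.19], [1, -0.0094, -0.1025, 0, 0, 0, -0.19], [1, -0.0094, -0.1025, 0, 0, 0, -0.19], [1, -0.0094, -0.1025, 0, 0, 0, -0.19], [1, -0.0094, -0.1025, 0, 0, 0, -0.19], [1, -0.0094, -0.1025, 0, 0, 0, -0.19], [1, -0.0094, -0.1025, 0, 0, 0, -0.19], [1, 0, 0, 0, 0, 0, 0]])

```text
clock: 4.97
ee_pos: [0.493, -0.2878, 0.2203]
eef_rot: [-179.9, 0.0, 89.7]
wrist_force: [1.7, 0.3, -2.5]
gripper_width: 0.0583
gripper_force: 70.5
```

```bash
cat > look.py <<'E'
from h import *
im=shot('top');c=cloud(im);print('top  ',rect(c,(.36,.64,-.45,-.15),(.015,.0285)))
im2=shot('scene');c2=cloud(im2);print('scene',rect(c2,(.36,.64,-.47,-.18),(.015,.0285)))
s=robot.observe();print(s['clock'],s['ee_pos'],s['eef_rot'],s['gripper_width'],s['gripper_force'])
E
python3 look.py
```

```text
top   ([523.9, -310.2], [160.8, 220.8], 179.9, 24.3, 576)
scene ([524.2, -310.7], [162.8, 218.8], 179.8, 23.5, 989)
5.075 [ 0.49328969 -0.28428604  0.2203471 ] [-1.79890663e+02 -8.94578861e-02  8.98923563e+01] 0.058457927667718644 70.53013443946838
```

Call:
servo_tool(increments=[[1, 0.002, 0, -0.075, 0, 0, 0], [1, 0, 0, -0.075, 0, 0, 0], [1, 0, 0, -0.075, 0, 0, 0], [1, 0, 0, -0.075, 0, 0, 0], [1, 0, 0, -0.075, 0, 0, 0], [1, 0, 0, -0.03, 0, 0, 0], [1, 0, 0, -0.02, 0, 0, 0], [1, 0, 0, 0, 0, 0, 0]])

```text
clock: 6.08
ee_pos: [0.496, -0.2843, 0.0097]
eef_rot: [179.9, 0.0, 90.0]
wrist_force: [0.1, 0.2, -2.5]
gripper_width: 0.0589
gripper_force: 70.5
```

Call:
servo_tool(increments=[[1, 0, 0, -0.004, 0, 0, 0], [1, 0, 0, 0, 0, 0, 0]])

```text
clock: 6.32
ee_pos: [0.4964, -0.2848, 0.0087]
eef_rot: [179.9, 0.1, 90.0]
wrist_force: [-1.9, 1.9, 6.4]
gripper_width: 0.0587
gripper_force: 71.6
```

Call:
servo_tool(increments=[[-1, 0, 0, 0, 0, 0, 0], [-1, 0, 0, 0, 0, 0, 0], [-1, 0, 0, 0, 0, 0, 0], [-1, 0, 0, 0.08, 0, 0, 0], [-1, 0, 0, 0.1, 0, 0, 0], [-1, 0, 0, 0.1, 0, 0, 0], [-1, 0, 0, 0.1, 0, 0, 0], [-1, 0.018, 0.0938, 0.0, 0, 0, 0.267], [-1, 0.018, 0.0938, 0, 0, 0, 0.267], [-1, 0.018, 0.0938, 0, 0, 0, 0.267], [-1, 0.018, 0.0938, 0, 0, 0, 0.267], [-1, 0.018, 0.0938, 0, 0, 0, 0.267], [-1, 0, 0, 0, 0, 0, 0], [-1, 0, 0, 0, 0, 0, 0]])

```text
clock: 8.07
ee_pos: [0.5402, -0.05, 0.1967]
eef_rot: [-180.0, 0.0, 98.0]
wrist_force: [-0.6, 0.1, 1.1]
gripper_width: 0.0854
gripper_force: 0.0
```

```bash
python3 - <<'E'
from h import *
im=shot('top');c=cloud(im);print(rect(c,(.40,.59,-.45,-.15),(.015,.0285)),'wT',rect(c,(.44,.55,-.40,-.22),(.0265,.04)))
print('floor',np.nanmedian(c[230:240,328:333].reshape(-1,3),0))
im=shot('wrist');c=cloud(im);s=im['state']; print(s['ee_pos'],s['eef_rot'])
print('wB',rect(c,(.48,.60,-.075,-.034),(.128,.143)))
print('b7',rect(c,(.48,.60,-.027,.025),(.125,.15)))
E
```

```text
([493.6, -314.0], [153.9, 160.4], 179.9, 24.7, 694) wT ([495.3, -330.3], [109.7, 116.5], 89.8, 29.6, 270)
floor [0.52704024 0.03542704 0.11005266]
[ 0.54017408 -0.05052984  0.196691  ] [-1.79985056e+02  2.17263750e-02  9.79305466e+01]
wB ([542.1, -50.4], [24.6, 60.0], 7.8, 136.2, 5677)
b7 ([535.2, -8.9], [33.4, 62.3], 7.9, 140.9, 8002)
```

Call:
servo_tool(increments=[[-1, 0.003, 0, -0.06, 0, 0, 0], [-1, 0, 0, -0.06, 0, 0, 0], [-1, 0, 0, -0.05, 0, 0, 0], [-1, 0, 0, 0, 0, 0, 0], [1, 0, 0, 0, 0, 0, 0], [1, 0, 0, 0, 0, 0, 0], [1, 0, 0, 0, 0, 0, 0], [1, 0, 0, 0, 0, 0, 0], [1, 0, 0, 0, 0, 0, 0]])

```text
clock: 9.3
ee_pos: [0.5423, -0.0498, 0.1122]
eef_rot: [179.9, 0.0, 98.0]
wrist_force: [1.5, -0.3, 0.4]
gripper_width: 0.0586
gripper_force: 70.4
```

Call:
servo_tool(increments=[[1, 0, 0, 0.04, 0, 0, 0], [1, 0, 0, 0.07, 0, 0, 0], [1, 0, 0, 0.09, 0, 0, 0], [1, -0.0157, -0.096, 0, 0, 0, -0.222], [1, -0.0157, -0.096, 0, 0, 0, -0.222], [1, -0.0157, -0.096, 0, 0, 0, -0.222], [1, -0.0157, -0.096, 0, 0, 0, -0.222], [1, -0.0157, -0.096, 0, 0, 0, -0.222], [1, -0.0157, -0.096, 0, 0, 0, -0.222], [1, 0, 0, 0, 0, 0, 0], [1, 0, 0, 0, 0, 0, 0]])

```text
clock: 10.68
ee_pos: [0.4941, -0.3369, 0.2109]
eef_rot: [-179.9, -0.1, 90.0]
wrist_force: [0.0, 0.4, -2.2]
gripper_width: 0.0586
gripper_force: 70.1
```

```bash
python3 - <<'E'
from h import *
for n in('top','scene'):
    im=shot(n);c=cloud(im);print(n,rect(c,(.36,.585,-.45,-.15),(.015,.026)),'wT',rect(c,(.44,.55,-.312,-.22),(.0275,.04)))
s=robot.observe();print(s['ee_pos'],s['eef_rot'],s['gripper_width'],s['gripper_force']); save(im,'s2.png',(120,100,440,340),2)
E
```

```text
top ([493.6, -310.8], [160.4, 161.2], 90.0, 23.5, 642) wT ([488.4, -264.0], [65.1, 93.2], 179.4, 29.6, 243)
scene ([495.6, -311.7], [161.9, 165.2], 90.2, 21.1, 810) wT ([495.9, -263.2], [68.0, 102.8], 178.8, 30.7, 203)
[ 0.49459183 -0.33629729  0.21135361] [-1.79949776e+02 -7.71392993e-02  9.00727628e+01] 0.058475149976496575 70.05169987678528
```

View pics/s2.png

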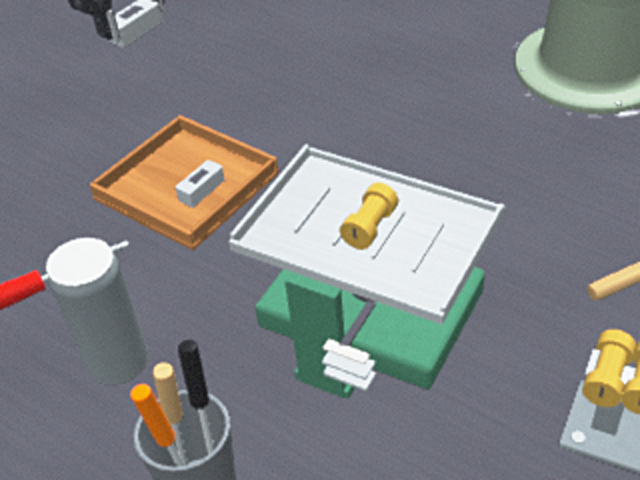

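The scene crop shows the first weight flat in the tray at (199,183), the pan with only the barrel at (370,215), and the second weight held at (135,20). The tray hasn't moved. Lowering now.

Call:
servo_tool(increments=[[1, 0, -0.004, -0.075, 0, 0, 0], [1, 0, 0, -0.075, 0, 0, 0], [1, 0, 0, -0.075, 0, 0, 0], [1, 0, 0, -0.075, 0, 0, 0], [1, 0, 0, -0.075, 0, 0, 0], [1, 0, 0, -0.02, 0, 0, 0], [1, 0, 0, -0.011, 0, 0, 0], [1, 0, 0, 0, 0, 0, 0], [-1, 0, 0, 0, 0, 0, 0], [-1, 0, 0, 0, 0, 0, 0], [-1, 0, 0, 0, 0, 0, 0], [-1, 0, 0, 0.06, 0, 0, 0], [-1, 0, 0, 0.1, 0, 0, 0], [-1, 0, 0, 0.12, 0, 0, 0], [-1, 0, 0, 0.12, 0, 0, 0]])

```text
clock: 12.65
ee_pos: [0.4944, -0.3396, 0.2108]
eef_rot: [180.0, 0.0, 90.0]
wrist_force: [0.6, -1.5, -0.2]
gripper_width: 0.0851
gripper_force: 0.0
```

Call:
servo_tool(increments=[[-1, 0.0077, 0.098, 0.005, 0, 0, 0.1417], [-1, 0.0077, 0.098, 0.005, 0, 0, 0.1417], [-1, 0.0077, 0.098, 0.005, 0, 0, 0.1417], [-1, 0.0077, 0.098, 0.005, 0, 0, 0.1417], [-1, 0.0077, 0.098, 0.005, 0, 0, 0.1417], [-1, 0.0077, 0.098, 0.005, 0, 0, 0.1417], [-1, 0.0077, 0.098, 0.005, 0, 0, 0.1417], [-1, 0.0077, 0.098, 0.005, 0, 0, 0.1417], [-1, 0.0077, 0.098, 0.005, 0, 0, 0.1417], [-1, 0.0077, 0.098, 0.005, 0, 0, 0.1417], [-1, 0.0077, 0.098, 0.005, 0, 0, 0.1417], [-1, 0.0077, 0.098, 0.005, 0, 0, 0.1417], [-1, 0, 0, 0, 0, 0, 0], [-1, 0, 0, 0, 0, 0, 0]])

```text
clock: 14.4
ee_pos: [0.5406, 0.248, 0.2386]
eef_rot: [-180.0, 0.0, 100.2]
wrist_force: [0.0, 0.3, 0.1]
gripper_width: 0.0854
gripper_force: 0.0
```

```bash
cat > trk.py <<'E'
from h import *
def barrels(im):
    """brass pixels of the track row: fit row; returns first barrel estimate in track frame"""
    c=cloud(im); hsv=cv2.cvtColor(im['frame'],cv2.COLOR_RGB2HSV); m=(hsv[...,0]>15)&(hsv[...,0]<30)&(hsv[...,1]>130)
    p=c[m]; p=p[~np.isnan(p).any(1)]; p=p[(p[:,0]>.44)&(p[:,0]<.6)&(p[:,1]>.2)&(p[:,1]<.46)&(p[:,2]>.07)]
    r=cv2.minAreaRect((p[:,:2]*1000).astype(np.float32)); b=cv2.boxPoints(r); lo=b[np.argsort(b[:,1])]
    print('centre',np.round(r[0],1),'size',np.round(r[1],1),'low corners',lo[:2].round(1).tolist())
    q=p[p[:,1]<p[:,1].min()+.034]; t=np.sort(q[:,2])[-30:]; print('top z of first',t.mean().round(4), q[q[:,2]>t[0]][:,:2].mean(0).round(4))
E
python3 - <<'E'
from trk import *
for n in('wrist','top','scene'):
    im=shot(n); print(n); barrels(im)
    if n=='wrist': save(im,'w2.png'); print(im['state']['ee_pos'],im['state']['eef_rot'])
    if n=='top':
        c=cloud(im); print('tray',rect(c,(.40,.585,-.45,-.15),(.015,.026)),'wT',rect(c,(.44,.55,-.312,-.252),(.0275,.04)),rect(c,(.44,.55,-.36,-.312),(.0275,.04)))
E
```

```text
wrist
centre [531.5 306.8] size [ 62.1 142.6] low corners [[513.7000122070312, 231.10000610351562], [574.7999877929688, 242.1999969482422]]
top z of first 0.1083 [0.5556 0.2541]
[0.54059803 0.24797416 0.23861406] [-1.79971493e+02  3.04568610e-02  1.00208840e+02]
top
centre [517.  301.4] size [ 85.9 148.4] low corners [[488.20001220703125, 220.6999969482422], [572.7000122070312, 236.3000030517578]]
top z of first 0.1951 [0.522  0.2393]
tray ([494.4, -309.2], [160.1, 161.5], 89.7, 23.4, 702) wT ([495.1, -282.6], [24.4, 57.7], 178.9, 29.6, 212) ([495.0, -337.9], [24.9, 59.9], 179.7, 29.8, 233)
scene
centre [527.1 333.5] size [ 65.5 199.2] low corners [[512.7999877929688, 229.60000610351562], [577.2000122070312, 241.39999389648438]]
top z of first 0.1078 [0.5437 0.2519]
```

View pics/w2.png

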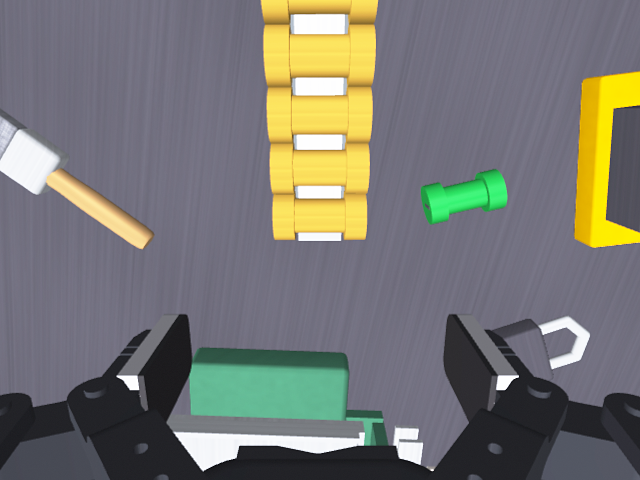

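Wrist view: the first brass barrel, at the stop, is at (320,217), with the others above it in the picture. The green look-alike at (465,195) is left alone. Both weights lie in the tray. Grasping the barrel at the stop.

Call:
servo_tool(increments=[[-1, 0.002, 0.01, -0.06, 0, 0, 0], [-1, 0, 0, -0.07, 0, 0, 0], [-1, 0, 0, -0.08, 0, 0, 0], [-1, 0, 0, -0.08, 0, 0, 0], [-1, 0, 0, -0.041, 0, 0, 0], [-1, 0, 0, 0, 0, 0, 0], [1, 0, 0, 0, 0, 0, 0], [1, 0, 0, 0, 0, 0, 0], [1, 0, 0, 0, 0, 0, 0], [1, 0, 0, 0, 0, 0, 0]])

```text
clock: 15.8
ee_pos: [0.5427, 0.2531, 0.075]
eef_rot: [179.9, 0.0, 100.2]
wrist_force: [-1.7, -2.2, 6.3]
gripper_width: 0.061
gripper_force: 66.4
```

Call:
servo_tool(increments=[[1, 0, 0, 0.03, 0, 0, 0], [1, 0, 0, 0.05, 0, 0, 0], [1, 0, 0, 0.09, 0, 0, 0], [1, 0, 0, 0.1, 0, 0, 0], [1, -0.0052, -0.0882, 0, 0, 0, -0.08], [1, -0.0052, -0.0882, 0, 0, 0, -0.08], [1, -0.0052, -0.0882, 0, 0, 0, -0.08], [1, -0.0052, -0.0882, 0, 0, 0, -0.08], [1, -0.0052, -0.0882, 0, 0, 0, -0.08], [1, 0, 0, 0, 0, 0, 0], [1, 0, 0, 0, 0, 0, 0]])

```text
clock: 17.18
ee_pos: [0.529, 0.0331, 0.2089]
eef_rot: [179.9, -0.0, 97.8]
wrist_force: [0.5, 0.2, -2.1]
gripper_width: 0.061
gripper_force: 66.9
```

```bash
cat > chk.py <<'E'
from trk import *
im=shot('scene'); barrels(im); c=cloud(im)
s=robot.observe();print(s['clock'],s['ee_pos'],s['eef_rot'],s['gripper_width'],s['gripper_force'])
print('tray',rect(c,(.36,.585,-.47,-.15),(.015,.026)))
p=c.reshape(-1,3); hb=im['frame'].reshape(-1,3).astype(int); m=(p[:,0]>.48)&(p[:,0]<.59)&(p[:,1]>-.12)&(p[:,1]<.1)&(p[:,2]>.04)&(p[:,2]<.135)&(np.ptp(hb,1)<25)&(hb.min(1)>170)
f=p[m]; print('panfloor', np.percentile(f[:,2],[10,50,90]).round(4),len(f))
import sys
if len(sys.argv)>1: save(im,sys.argv[1],(220,160,560,415),2)
E
python3 chk.py s3.png
```

```text
centre [529.7 317.2] size [ 66.3 166.2] low corners [[512.7999877929688, 229.39999389648438], [577.9000244140625, 241.89999389648438]]
top z of first 0.1081 [0.5472 0.252 ]
17.225 [0.52900162 0.03354023 0.20876127] [ 1.79960220e+02 -3.87408916e-02  9.78380584e+01] 0.06099906362481741 66.912682056427
tray ([497.6, -308.9], [162.1, 165.1], 90.6, 21.1, 885)
panfloor [0.1199 0.1212 0.123 ] 3677
```

View pics/s3.png

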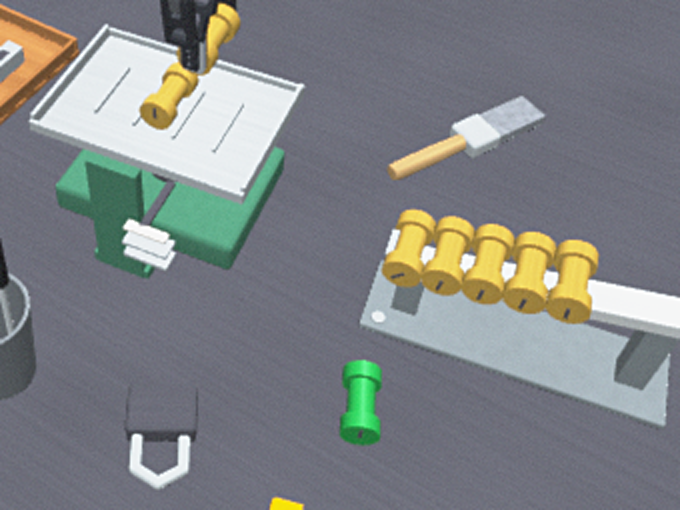

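The scene crop shows five barrels rolled down against the stop (408,250) and the held barrel above lane +42. The pan is level, with barrel7 at (165,95). Placing.

Call:
servo_tool(increments=[[1, 0.001, -0.0015, -0.05, 0, 0, 0], [1, 0, 0, -0.06, 0, 0, 0], [1, 0, 0, -0.05, 0, 0, 0], [1, 0, 0, -0.015, 0, 0, 0], [1, 0, 0, -0.011, 0, 0, 0], [1, 0, 0, 0, 0, 0, 0], [-1, 0, 0, 0, 0, 0, 0], [-1, 0, 0, 0, 0, 0, 0], [-1, 0, 0, 0, 0, 0, 0], [-1, 0, 0, 0.05, 0, 0, 0], [-1, 0, 0, 0.08, 0, 0, 0], [-1, 0, 0, 0.07, 0, 0, 0], [-1, 0.0051, 0.088, 0, 0, 0, 0.08], [-1, 0.0051, 0.088, 0, 0, 0, 0.08], [-1, 0.0051, 0.088, 0, 0, 0, 0.08], [-1, 0.0051, 0.088, 0, 0, 0, 0.08], [-1, 0.0051, 0.088, 0, 0, 0, 0.08], [-1, 0, 0, 0, 0, 0, 0], [-1, 0, 0, 0, 0, 0, 0]])

```text
clock: 19.6
ee_pos: [0.5419, 0.2517, 0.2152]
eef_rot: [-180.0, 0.0, 100.2]
wrist_force: [0.2, -0.2, -0.4]
gripper_width: 0.0851
gripper_force: 0.0
```

```bash
cat > pan.py <<'E'
from h import *
def panb():
    im=shot('top'); c=cloud(im); hsv=cv2.cvtColor(im['frame'],cv2.COLOR_RGB2HSV); m=(hsv[...,0]>15)&(hsv[...,0]<30)&(hsv[...,1]>130)
    O=np.array([.5353,-.0091]);a=np.radians(7.8);X=np.array([np.cos(a),np.sin(a)]);Y=np.array([-X[1],X[0]])
    p=c[m]; p=p[~np.isnan(p).any(1)]; d=p[:,:2]-O; x,y=d@X,d@Y
    k=(abs(x)<.085)&(abs(y)<.115)&(p[:,2]>.05)&(p[:,2]<.2)
    for L in(-84,-42,0,42,84):
        q=k&(abs(y*1000-L)<21)
        if q.sum()>30: 
            print(L,'x',(x[q].min()*1000).round(),(x[q].max()*1000).round(),'y',(y[q].min()*1000).round(),(y[q].max()*1000).round(),'ztop',np.percentile(p[q,2],95).round(4))
    print('tray',rect(c,(.36,.585,-.47,-.15),(.015,.026)))
    return im
if __name__=='__main__': panb()
E
python3 pan.py; python3 chk.py
```

```text
0 x -33.0 26.0 y -13.0 15.0 ztop 0.1442
42 x -32.0 26.0 y 27.0 56.0 ztop 0.1445
tray ([494.3, -309.4], [160.0, 161.6], 89.9, 23.6, 719)
centre [530.2 317.1] size [ 65.9 165.7] low corners [[513.5999755859375, 229.5], [578.2000122070312, 242.0]]
top z of first 0.1081 [0.543  0.2507]
19.7 [0.54214241 0.25089757 0.21530083] [-1.79985884e+02  2.16212201e-02  1.00116652e+02] 0.08523297735646086 0.0
tray ([496.3, -309.9], [162.8, 165.2], 89.7, 21.0, 898)
panfloor [0.1097 0.1112 0.1131] 3229
```

Call:
servo_tool(increments=[[-1, -0.001, 0.004, -0.06, 0, 0, 0], [-1, 0, 0, -0.07, 0, 0, 0], [-1, 0, 0, -0.08, 0, 0, 0], [-1, 0, 0, -0.05, 0, 0, 0], [-1, 0, 0, -0.021, 0, 0, 0], [-1, 0, 0, 0, 0, 0, 0], [1, 0, 0, 0, 0, 0, 0], [1, 0, 0, 0, 0, 0, 0], [1, 0, 0, 0, 0, 0, 0], [1, 0, 0, 0, 0, 0, 0], [1, 0, 0, 0.03, 0, 0, 0], [1, 0, 0, 0.05, 0, 0, 0], [1, 0, 0, 0.09, 0, 0, 0], [1, 0, 0, 0.1, 0, 0, 0]])

```text
clock: 21.45
ee_pos: [0.5408, 0.254, 0.2112]
eef_rot: [-179.9, -0.0, 100.2]
wrist_force: [1.8, 1.4, -2.7]
gripper_width: 0.0609
gripper_force: 66.6
```

Call:
servo_tool(increments=[[1, 0, -0.1015, 0, 0, 0, -0.0667], [1, 0, -0.1015, 0, 0, 0, -0.0667], [1, 0, -0.1015, 0, 0, 0, -0.0667], [1, 0, -0.1015, 0, 0, 0, -0.0667], [1, 0, -0.1015, 0, 0, 0, -0.0667], [1, 0, -0.1015, 0, 0, 0, -0.0667], [1, 0, 0, 0, 0, 0, 0], [1, 0, 0, 0, 0, 0, 0]])

```text
clock: 22.45
ee_pos: [0.5414, -0.0501, 0.2102]
eef_rot: [180.0, -0.1, 97.8]
wrist_force: [-0.1, 0.6, -2.4]
gripper_width: 0.0612
gripper_force: 66.6
```

```bash
python3 chk.py
```

```text
centre [532.8 300.8] size [ 66.6 132.6] low corners [[512.0999755859375, 229.60000610351562], [577.5999755859375, 241.6999969482422]]
top z of first 0.1079 [0.5424 0.2509]
22.5 [ 0.54141694 -0.04957024  0.21006225] [-1.79998871e+02 -4.30009756e-02  9.78422434e+01] 0.060908587007241624 66.6163980960846
tray ([496.8, -309.9], [163.9, 164.3], 179.6, 21.1, 909)
panfloor [0.1097 0.1112 0.1132] 3235
```

Call:
servo_tool(increments=[[1, 0, -0.002, -0.06, 0, 0, 0], [1, 0, 0, -0.07, 0, 0, 0], [1, 0, 0, -0.05, 0, 0, 0], [1, 0, 0, -0.017, 0, 0, 0], [1, 0, 0, -0.011, 0, 0, 0], [1, 0, 0, 0, 0, 0, 0], [-1, 0, 0, 0, 0, 0, 0], [-1, 0, 0, 0, 0, 0, 0], [-1, 0, 0, 0, 0, 0, 0], [-1, 0, 0, 0.05, 0, 0, 0], [-1, 0, 0, 0.08, 0, 0, 0], [-1, 0, 0, 0.09, 0, 0, 0], [-1, 0, 0.1015, 0, 0, 0, 0.0667], [-1, 0, 0.1015, 0, 0, 0, 0.0667], [-1, 0, 0.1015, 0, 0, 0, 0.0667], [-1, 0, 0.1015, 0, 0, 0, 0.0667], [-1, 0, 0.1015, 0, 0, 0, 0.0667], [-1, 0, 0.1015, 0, 0, 0, 0.0667], [-1, 0, 0, 0, 0, 0, 0], [-1, 0, 0, 0, 0, 0, 0]])

```text
clock: 25.0
ee_pos: [0.5415, 0.2527, 0.2157]
eef_rot: [-180.0, 0.0, 100.2]
wrist_force: [0.0, -0.5, -0.7]
gripper_width: 0.0854
gripper_force: 0.0
```

```bash
python3 pan.py; python3 chk.py
```

```text
-42 x -31.0 27.0 y -57.0 -30.0 ztop 0.1345
0 x -34.0 25.0 y -13.0 15.0 ztop 0.1346
42 x -32.0 26.0 y 27.0 56.0 ztop 0.1346
tray ([494.6, -309.0], [160.4, 161.1], 89.9, 23.4, 714)
centre [533.5 300.8] size [ 65.8 133.3] low corners [[514.7000122070312, 228.89999389648438], [579.2000122070312, 242.10000610351562]]
top z of first 0.1079 [0.5389 0.2512]
25.1 [0.54169939 0.25184486 0.21581669] [-1.79986803e+02  2.13505379e-02  1.00112182e+02] 0.08547044881308902 0.0
tray ([496.7, -309.1], [162.6, 164.5], 89.7, 21.4, 927)
panfloor [0.0997 0.1011 0.1032] 2746
```

Third barrel: grasp, then lane +84 (523.8, 74.1).

Call:
servo_tool(increments=[[-1, 0, 0.002, -0.06, 0, 0, 0], [-1, 0, 0, -0.07, 0, 0, 0], [-1, 0, 0, -0.08, 0, 0, 0], [-1, 0, 0, -0.05, 0, 0, 0], [-1, 0, 0, -0.022, 0, 0, 0], [-1, 0, 0, 0, 0, 0, 0], [1, 0, 0, 0, 0, 0, 0], [1, 0, 0, 0, 0, 0, 0], [1, 0, 0, 0, 0, 0, 0], [1, 0, 0, 0, 0, 0, 0], [1, 0, 0, 0.03, 0, 0, 0], [1, 0, 0, 0.05, 0, 0, 0], [1, 0, 0, 0.09, 0, 0, 0], [1, 0, 0, 0.1, 0, 0, 0]])

```text
clock: 26.85
ee_pos: [0.5408, 0.254, 0.2112]
eef_rot: [-179.9, -0.0, 100.2]
wrist_force: [1.2, 0.0, -2.7]
gripper_width: 0.0608
gripper_force: 66.4
```

Call:
servo_tool(increments=[[1, -0.0089, -0.0896, 0, 0, 0, -0.1], [1, -0.0089, -0.0896, 0, 0, 0, -0.1], [1, -0.0089, -0.0896, 0, 0, 0, -0.1], [1, -0.0089, -0.0896, 0, 0, 0, -0.1], [1, 0, 0, 0, 0, 0, 0], [1, 0, 0, 0, 0, 0, 0]])

```text
clock: 27.6
ee_pos: [0.5239, 0.0751, 0.2104]
eef_rot: [180.0, -0.0, 97.8]
wrist_force: [0.3, -0.0, -2.9]
gripper_width: 0.0613
gripper_force: 66.5
```

```bash
python3 chk.py
```

```text
centre [536.2 284.2] size [65.5 99.3] low corners [[513.9000244140625, 229.10000610351562], [578.0, 241.89999389648438]]
top z of first 0.1077 [0.5427 0.2513]
27.65 [0.5239305  0.07553535 0.21022085] [ 1.79968143e+02 -3.28403765e-02  9.78375306e+01] 0.06117707208554353 66.48346424102783
tray ([496.6, -309.7], [163.0, 164.7], 89.9, 21.3, 922)
panfloor [0.0996 0.1011 0.1032] 2727
```

Call:
servo_tool(increments=[[1, 0, -0.002, -0.06, 0, 0, 0], [1, 0, 0, -0.08, 0, 0, 0], [1, 0, 0, -0.055, 0, 0, 0], [1, 0, 0, -0.022, 0, 0, 0], [1, 0, 0, -0.011, 0, 0, 0], [1, 0, 0, 0, 0, 0, 0], [-1, 0, 0, 0, 0, 0, 0], [-1, 0, 0, 0, 0, 0, 0], [-1, 0, 0, 0, 0, 0, 0], [-1, 0, 0, 0.06, 0, 0, 0], [-1, 0, 0, 0.09, 0, 0, 0], [-1, 0, 0, 0.09, 0, 0, 0], [-1, 0.0089, 0.0896, 0, 0, 0, 0.1], [-1, 0.0089, 0.0896, 0, 0, 0, 0.1], [-1, 0.0089, 0.0896, 0, 0, 0, 0.1], [-1, 0.0089, 0.0896, 0, 0, 0, 0.1], [-1, 0, 0, 0, 0, 0, 0], [-1, 0, 0, 0, 0, 0, 0]])

```text
clock: 29.9
ee_pos: [0.5414, 0.2526, 0.2156]
eef_rot: [-180.0, 0.0, 100.2]
wrist_force: [0.0, 0.1, 0.7]
gripper_width: 0.0855
gripper_force: 0.0
```

```bash
python3 pan.py; python3 chk.py s5.png
```

```text
-42 x -31.0 27.0 y -57.0 -29.0 ztop 0.1249
0 x -33.0 26.0 y -13.0 15.0 ztop 0.1252
42 x -32.0 26.0 y 28.0 56.0 ztop 0.1245
84 x -32.0 26.0 y 68.0 97.0 ztop 0.1246
tray ([494.4, -309.4], [160.1, 161.5], 89.9, 23.4, 706)
centre [536.2 284.4] size [65.6 99. ] low corners [[513.2999877929688, 229.5], [577.7999877929688, 241.89999389648438]]
top z of first 0.1078 [0.5419 0.2509]
30.0 [0.54157449 0.25188298 0.21580712] [-1.79981325e+02  2.07053951e-02  1.00116061e+02] 0.08559318296142256 0.0
tray ([496.8, -309.6], [162.1, 162.8], 89.8, 21.1, 867)
panfloor [0.0898 0.0914 0.0935] 2268
```

View pics/s5.png

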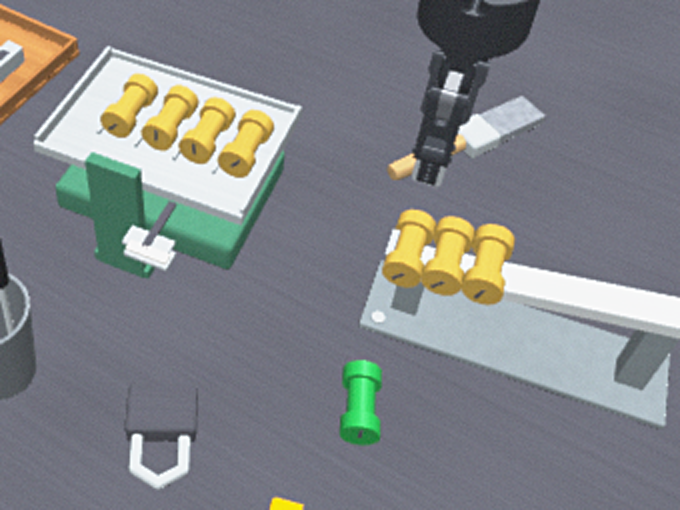

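The crop shows four barrels in the pan, (130,105) to (245,145), and the pointer just above mid-tabs at (150,245). Three barrels are left on the track. The pan has sunk about 39 mm, so one more barrel is needed, in lane −84 (546.8, −92.3).

Call:
servo_tool(increments=[[-1, 0, 0.002, -0.06, 0, 0, 0], [-1, 0, 0, -0.07, 0, 0, 0], [-1, 0, 0, -0.08, 0, 0, 0], [-1, 0, 0, -0.05, 0, 0, 0], [-1, 0, 0, -0.022, 0, 0, 0], [-1, 0, 0, 0, 0, 0, 0], [1, 0, 0, 0, 0, 0, 0], [1, 0, 0, 0, 0, 0, 0], [1, 0, 0, 0, 0, 0, 0], [1, 0, 0, 0, 0, 0, 0], [1, 0, 0, 0.03, 0, 0, 0], [1, 0, 0, 0.05, 0, 0, 0], [1, 0, 0, 0.09, 0, 0, 0], [1, 0, 0, 0.1, 0, 0, 0]])

```text
clock: 31.75
ee_pos: [0.5408, 0.2539, 0.2111]
eef_rot: [-179.9, -0.0, 100.2]
wrist_force: [1.0, 0.6, -2.3]
gripper_width: 0.061
gripper_force: 66.0
```

Call:
servo_tool(increments=[[1, 0.0017, -0.099, 0, 0, 0, -0.057], [1, 0.0017, -0.099, 0, 0, 0, -0.057], [1, 0.0017, -0.099, 0, 0, 0, -0.057], [1, 0.0017, -0.099, 0, 0, 0, -0.057], [1, 0.0017, -0.099, 0, 0, 0, -0.057], [1, 0.0017, -0.099, 0, 0, 0, -0.057], [1, 0.0017, -0.099, 0, 0, 0, -0.057], [1, 0, 0, 0, 0, 0, 0], [1, 0, 0, 0, 0, 0, 0]])

```text
clock: 32.88
ee_pos: [0.5473, -0.0921, 0.2101]
eef_rot: [-180.0, -0.1, 97.8]
wrist_force: [-0.4, 0.9, -3.0]
gripper_width: 0.0611
gripper_force: 66.1
```

```bash
python3 chk.py
```

```text
centre [538.8 267.7] size [65.3 65.7] low corners [[512.5999755859375, 229.60000610351562], [576.9000244140625, 241.3000030517578]]
top z of first 0.1075 [0.5461 0.2528]
32.925 [ 0.54732768 -0.09158145  0.21002164] [-1.79992032e+02 -4.14750146e-02  9.78477706e+01] 0.06124133549991056 66.08365774154663
tray ([496.6, -310.6], [163.4, 166.4], 89.5, 21.2, 895)
panfloor [0.0898 0.0914 0.0936] 2263
```

Call:
servo_tool(increments=[[1, 0, -0.002, -0.06, 0, 0, 0], [1, 0, 0, -0.08, 0, 0, 0], [1, 0, 0, -0.07, 0, 0, 0], [1, 0, 0, -0.027, 0, 0, 0], [1, 0, 0, -0.011, 0, 0, 0], [1, 0, 0, 0, 0, 0, 0], [-1, 0, 0, 0, 0, 0, 0], [-1, 0, 0, 0, 0, 0, 0], [-1, 0, 0, 0, 0, 0, 0], [-1, 0, 0, 0.06, 0, 0, 0], [-1, 0, 0, 0.1, 0, 0, 0], [-1, 0, 0, 0.1, 0, 0, 0], [-1, -0.08, 0, 0.02, 0, 0, 0], [-1, -0.1, 0, 0, 0, 0, 0], [-1, -0.1, 0, 0, 0, 0, 0], [-1, 0, 0, 0, 0, 0, 0], [-1, 0, 0, 0, 0, 0, 0], [-1, 0, 0, 0, 0, 0, 0], [-1, 0, 0, 0, 0, 0, 0]])

```text
clock: 35.3
ee_pos: [0.4084, -0.0937, 0.2257]
eef_rot: [180.0, 0.0, 97.8]
wrist_force: [0.6, 0.2, 0.4]
gripper_width: 0.0854
gripper_force: 0.0
```

```bash
python3 pan.py; python3 chk.py; python3 - <<'E'
from h import *
t=shot('top'); c=cloud(t); print('wT',rect(c,(.44,.55,-.312,-.252),(.0275,.04)),rect(c,(.44,.55,-.36,-.312),(.0275,.04)))
im=shot('scene'); a=im['frame'][...,::-1]
z=cv2.resize(a[260:310,260:325],(520,400),interpolation=2); b=cv2.resize(a[160:310,160:565],(790,195*3//2),interpolation=2)
cv2.imwrite('pics/end.png',np.vstack([b,np.pad(z[100:400],((0,0),(0,270),(0,0)))]))
E
```

```text
-84 x -31.0 28.0 y -102.0 -72.0 ztop 0.1148
-42 x -31.0 27.0 y -57.0 -29.0 ztop 0.1141
0 x -33.0 26.0 y -13.0 15.0 ztop 0.1146
42 x -32.0 27.0 y 27.0 56.0 ztop 0.1149
84 x -32.0 26.0 y 68.0 96.0 ztop 0.1149
tray ([567.0, -336.3], [47.3, 129.6], 67.5, 23.4, 169)
centre [539.4 267.8] size [64.8 65.7] low corners [[513.4000244140625, 229.6999969482422], [577.0999755859375, 241.3000030517578]]
top z of first 0.1076 [0.5444 0.2518]
35.4 [ 0.40805921 -0.09349406  0.22558788] [-1.79983585e+02 -1.21932190e-02  9.78243008e+01] 0.08545783210879647 0.0
tray ([496.5, -309.4], [163.0, 163.4], 90.0, 21.1, 875)
panfloor [0.08   0.0815 0.084 ] 1847
wT None None
```

View pics/end.png

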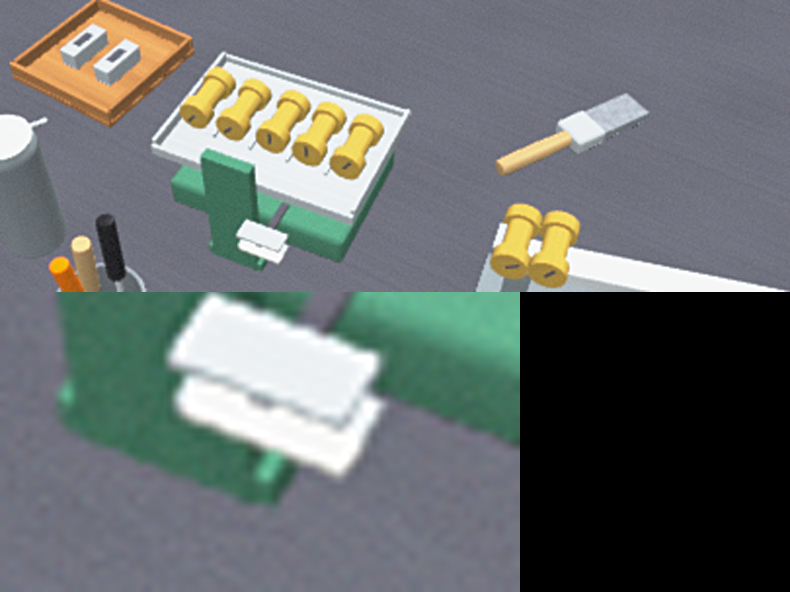

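Five barrels lie in the pan, each in its own lane. The pan has sunk about 49.5 mm, inside the 45–55 mm window, and the pointer has disappeared behind the upper tab, so it is between the two. Both weights are in the tray, and two spare barrels are at the stop. Handing in.

```bash
python3 - <<'E'
from rig import robot
print(robot.observe()['qvel'].round(2)); print(robot.job_done())
E
```

```text
[-0.08 -0.28 -0.24 -0.1   0.08 -0.07]
the job is handed in; nothing more can be done
None
```

The job is handed in: both test weights are in the tray, five barrels are in the pan with the pan sunk about 49.5 mm (target 50 mm), and two spare barrels are on the track at the stop.

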